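# Close up the spice tin rail

## Task

Three squat steel spice tins stand in a touching row in the steel tin rail. With the fingertips, push the row from behind its last tin, as one train, along the rail until the front tin is against the end stop; touch only that last tin, and keep the row together and upright, with no tin lifted. Then push the rail's swing keeper fully across the rail behind the row, to its stop, and leave the sauce cup, the jigger and the beaker where they stand.

Things in the scene. Friction and masses are not known exactly. Their poses are not given: they have to be found in the camera images.
- rail: Fixed straight steel channel, 270 mm long, 56 wide, 48 between its side walls (20 high); slippery floor 4 mm thick. Origin: on the worktop, mid-width, 130 mm before the end stop. x runs along the channel to the stop (away from the robot), y to its left (the keeper's side), z up. Open end at x = -140 mm. The end stop is an upright plate 54 mm wide, 52 high, near face at x = +130.
- stop_face (a point): Middle of the near face of the end stop, at floor level (4 mm above the worktop); axes as the rail's. With the row home the back tin's rear reaches 138 mm before this face.
- tin_back: Last tin of the row, nearest the rail's open end; the only one to push. Steel tin with screw lid, round, straight-sided, 46 mm in diameter, 44 high, 0.12 kg. Origin: centre of its underside, z up. The three are alike; pushed with the fingertips 25 to 35 mm above the worktop they slide without tipping.
- tin_mid: Middle tin, as tin_back; touches both others.
- tin_front: Front tin, nearest the end stop, as tin_back. At the start it stands 45 to 86 mm short of the stop.
- keeper (a joint): Angle of the swing keeper on its upright pivot. 0: the arm lies along the rail's left outside, pointing back to the open end. Grows as the free end swings inward (anticlockwise from above) to its stop at 1.57: square across the rail, 5 mm behind the home row. Range from -0.4; starts at -0.25 to 0.05. Stays where left; 0.3 N at the peg moves it.
- keeper_pivot (a point): Pivot axis of the keeper, 28 mm above the worktop, on the left outside of the rail (rail frame x = -17 mm, y = +42 mm). The arm is a flat steel bar 8 mm wide, 24 to 32 mm above the worktop.
- keeper_peg (a point): Top centre of the upright black peg at the keeper's free end, the place to push: 12 mm in diameter, axis 70 mm from the pivot axis, from the arm up to 75 mm above the worktop (this point). With the keeper at 1.57 the peg stands over the right side wall (rail frame x = -17 mm, y = -28 mm).
- sauce_cup: Bystander: lidded plastic sauce cup, 73 mm wide, 49 mm high. Origin: centre of its underside.
- jigger: Bystander: steel double measure, 45 mm wide, 78 mm high. Origin: centre of its underside.
- beaker: Bystander: small clear glass, 48 mm wide, 60 mm high. Origin: centre of its underside.

How it is judged:
By the outcome, as a careful person would: the job done as asked, in the order asked, and still so for the second after the job is handed in, with the robot touching nothing.
It also fails if it takes over 51 s, if anything falls off the work surface, if the arm or the gripper's body presses on something with over 40 N, if the wrist force passes 120 N, or if a joint passes its speed limit or range.

## Robot

A 6-joint arm with a two-finger parallel gripper is mounted at the origin on a cart in front of the work surface, level with it; the furniture and walls round the work are solid. World frame = base frame: x ahead of the robot, y to its left, z up, the work surface at z = 0. Lengths are in m, angles in degrees, forces in N, time in s.
With the tool pointing down it reaches from about 0.4 to 0.825 m from the base axis. Payload 7 kg.
Tool frame: the origin (TCP) lies midway between the tips of the shut fingers; the grasp point (between the pads) lies 19 mm behind it; z points along the fingers, y is the line along which they close (so a half turn about z gives the same grasp; the last joint's range is limited). The gripper opens to 88 mm and grips with 3 to 60 N. Pads are 19 mm wide; open, the fingers measure 130 mm over their backs; the gripper's body (78 mm by 193 mm) begins 47 mm behind the grasp point.
Start: joints at [81.423, 20.546, 0.682, 0, -70.136, -16.507], TCP at [0.286, 0.611, 0.227] pointing down, gripper open.
Joint ranges: [-176.03, 176.03], [-82.01, 121.73], [-58.28, 71.71], [-173.87, 95.51], [-174.79, -0.11], [-173.66, 173.66]. Speed limits (degrees/s): [136.94, 136.94, 172.46, 180, 180, 180].

## Interface

Orientations are given as [roll, pitch, yaw] about the fixed x, y, z axes, in that order (R = Rz(yaw) Ry(pitch) Rx(roll)).
In Python, from plant import telemetry, viewer, workorder gives the robot as it stands. The module is installed in compiled form; this text tells all that it offers.
- The arm moves only by the tool carry_out, never from a script. Its argument "rows" is a list of rows, each a list of 6 numbers: the shift along the tool's x, y, z in m, then the turn, a rotation vector about the tool's x, y, z in rad. In form: [[tx, ty, tz, ax, ay, az], ...]. A call has 1 to 8 rows; each row is the pose to reach, as a shift and turn from the pose commanded when the call began, along the tool's axes at that moment; what a row does not reach only later rows make up. A row lasts 1/8 s, in which the tool goes at most 62.5 mm and 10.7 degrees, less where a joint would pass 70% of its speed; a pose out of reach is approached as far as the arm can. A call with a gripper value outside its range is refused whole. "grip" is the gripper's target within -1 to 1 (fully open at 1, half-way at 0, shut at -1), set as the call begins (left out, the last holds). The fingers move at their own pace and stop on an object; the grip force is fixed at half the most. Time passes only in rows, so rows that repeat a pose let the fingers close. It gives the time, the measured TCP pose, the force, the opening and the grip force at its end, in the units of the state.
- telemetry.get_obs(): the state, without advancing time (a new reading comes with each control period).
- viewer.snapshot(name): name is "scene" or "top" or "wrist"; returns the picture (384x512x3 uint8, red, green, blue); there is no depth.
- viewer.camera_info(name): a dict with "intrinsics" (3x3 intrinsics, pixels), "extrinsics" (4x4, takes a point from camera to world coordinates); the wrist camera has in their place "tool_from_camera" (4x4, takes a point from camera to tool coordinates, whose origin is the TCP and whose axes are the flange's). Camera axes: x right, y down, z forward; pixel columns grow to the right and rows downward; lengths in m; the calibration is good to about 2 mm. A picture is of the moment at which its call begins: read the wrist's pose just before it. camera_info takes no time and is no camera call.
- workorder.close_job(): hands the job in; it is judged then, once.
The state is a dict: "clock": time; "joint_pos": joint angles; "qvel": joint speeds; "tau": joint torques, N m; "tool_pos": TCP position; "orientation": TCP orientation; "force": force on the tool from outside, world axes, zero at the start; "moment": the same for the moment, N m; "opening": finger opening in m; "gripper_force": force on a finger pad.
Only numpy, scipy, OpenCV 4.12 (cv2) and the standard library are available. Lean on these libraries where they do the work, as an engineer would, in place of code of your own. Each camera call takes 0.05 s, during which the arm holds its last target. There are 200 camera calls.

## Working session

There is one attempt and no reset: what is moved stays moved. The work goes in short steps, Python scripts to look and compute and a tool call to move; the robot and the scene stay as the last step left them, time stands still between calls to the robot, and variables do not carry over. Pictures are saved under pics/ and viewed, at most 10 in all, crops included, and the job is handed in when it is done.

Besides the shell and the picture viewer there is one more tool, called after "Emit:" as name([rows], argument=value, ...), one row to a line, values as JSON. carry_out: Moves the arm, as the interface text tells. Its arguments: {"type":"object","properties":{"rows":{"type":"array"},"grip":{"type":"number"}},"required":["rows"]}

```bash
mkdir -p pics; cat > h.py <<'E'
import numpy as np, cv2
from plant import telemetry, viewer, workorder
from scipy.spatial.transform import Rotation as R
def ray(name,px,obs=None):
    c=viewer.camera_info(name); K=np.array(c["intrinsics"])
    if name=="wrist":
        T=np.eye(4); T[:3,:3]=R.from_euler('xyz',obs["orientation"],degrees=True).as_matrix(); T[:3,3]=obs["tool_pos"]
        E=T@np.array(c["tool_from_camera"])
    else: E=np.array(c["extrinsics"])
    d=E[:3,:3]@np.linalg.inv(K)@np.array([px[0],px[1],1.0]); return E[:3,3],d/np.linalg.norm(d)
def plane(name,px,z,obs=None):
    o,d=ray(name,px,obs); return o+d*(z-o[2])/d[2]
def cross(r1,r2):
    (a,u),(b,v)=r1,r2
    s=np.linalg.lstsq(np.c_[u,-v],b-a,rcond=None)[0]; p,q=a+u*s[0],b+v*s[1]
    return (p+q)/2,np.linalg.norm(p-q)
E
python3 - <<'E'
from h import *
o=telemetry.get_obs(); print(o)
for n in ["scene","top","wrist"]:
    im=viewer.snapshot(n); cv2.imwrite(f"pics/{n}0.png",im[:,:,::-1]); c=viewer.camera_info(n);print({k:np.round(v,3).tolist() for k,v in c.items()} )
E
```

```text
{'clock': 0.0, 'joint_pos': array([ 8.14251351e+01,  2.05904047e+01,  6.33131537e-01, -1.95481784e-02,
       -7.01374976e+01, -1.65064218e+01]), 'qvel': array([-0.01236964,  0.0798093 ,  0.01154411, -0.00399275, -0.10940092,
       -0.04303144]), 'tau': array([-1.51809985e-03, -5.82716274e+01,  2.93045425e+01,  6.99707955e+00,
        6.85101666e-03, -1.68971201e-04]), 'tool_pos': array([0.28595792, 0.6108773 , 0.22563126]), 'orientation': array([ 1.79903913e+02, -9.30982455e-03, -2.50879359e+01]), 'force': array([-0.21690546,  0.44917073, -0.57882238]), 'moment': array([-0.03250064, -0.0029128 ,  0.03511796]), 'gripper_force': 0.0, 'opening': 0.08765278688215042}
{'intrinsics': [[420.335, 0.0, 261.121], [0.0, 420.335, 192.247], [0.0, 0.0, 1.0]], 'extrinsics': [[-0.806, -0.422, 0.415, 0.155], [-0.592, 0.594, -0.545, 0.567], [-0.016, -0.685, -0.729, 0.739], [0.0, 0.0, 0.0, 1.0]]}
{'intrinsics': [[467.001, 0.0, 259.429], [0.0, 467.001, 188.504], [0.0, 0.0, 1.0]], 'extrinsics': [[0.003, -0.984, 0.179, 0.322], [-1.0, -0.003, 0.005, 0.071], [-0.004, -0.179, -0.984, 1.091], [0.0, 0.0, 0.0, 1.0]]}
{'intrinsics': [[273.388, 0.0, 254.796], [0.0, 273.388, 193.346], [0.0, 0.0, 1.0]], 'tool_from_camera': [[0.0, -0.951, -0.31, 0.084], [1.0, 0.0, 0.0, -0.0], [-0.0, -0.31, 0.951, -0.158], [0.0, 0.0, 0.0, 1.0]]}
```

```bash
python3 -c "
import cv2,numpy as np
a=cv2.imread('pics/scene0.png');b=cv2.imread('pics/top0.png')
cv2.imwrite('pics/both.png',cv2.resize(np.hstack([a,b]),(800,300)))
cv2.imwrite('pics/topbig.png',cv2.resize(b,(800,600),interpolation=cv2.INTER_CUBIC))
cv2.imwrite('pics/scenebig.png',cv2.resize(a,(800,600),interpolation=cv2.INTER_CUBIC))"
```

```text
(no output)
```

View pics/topbig.png

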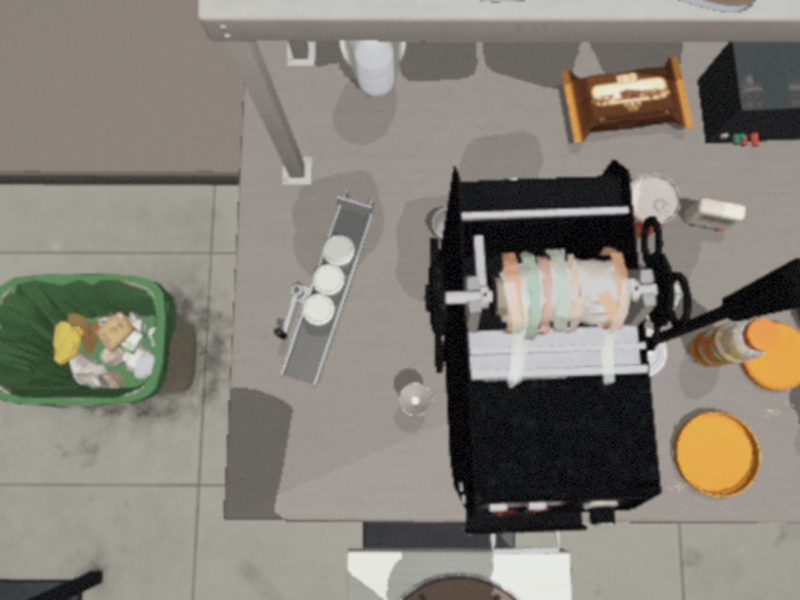

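View pics/scenebig.png

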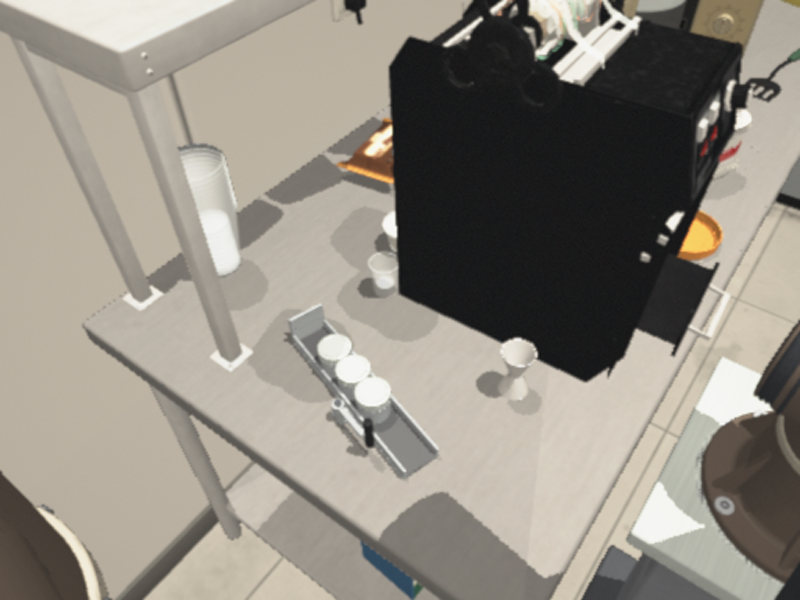

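The top view shows the rail running from its open end, about (300,380), to its stop at (355,200). The tins are at (340,250), (329,280) and (318,309), the peg at (280,333), the pivot at (297,290), and the jigger at (415,400). The beaker is next to the oven at about (440,222). The scene view shows the same layout, with the peg at (369,430). Next I'll measure from both views.

```bash
python3 - <<'E'
from h import *
def tins(n,roi):
    im=cv2.imread(f"pics/{n}0.png"); x0,y0,x1,y1=roi
    g=im[y0:y1,x0:x1].min(axis=2); 
    m=((g>195)*255).astype(np.uint8); out=[]
    for c in cv2.findContours(m,cv2.RETR_EXTERNAL,cv2.CHAIN_APPROX_NONE)[0]:
        if cv2.contourArea(c)>60:
            x,y,w,h=cv2.boundingRect(c); (cx,cy),ax,an=cv2.fitEllipse(cv2.convexHull(c)); out.append((round(cx+x0,1),round(cy+y0,1),w,h,np.round(ax,1).tolist()))
    return out
a=tins("top",(175,120,250,250)); b=tins("scene",(185,200,290,300)); print(a,b)
def blk(n,roi):
    im=cv2.imread(f"pics/{n}0.png"); x0,y0,x1,y1=roi
    m=((im[y0:y1,x0:x1].max(axis=2)<50)*255).astype(np.uint8); ys,xs=np.nonzero(m); print(n,len(xs),xs.min()+x0,xs.max()+x0,ys.min()+y0,ys.max()+y0,xs.mean()+x0,ys.mean()+y0)
blk("top",(165,200,192,225)); blk("scene",(225,260,245,292))
for p in a: print(plane("top",p[:2],.048))
for p in b: print("s",plane("scene",p[:2],.048))
s=1.5625
for nm,px,z in [("openL",(282,374),.02),("openR",(316,383),.02),("stopL",(338,198),.04),("stopR",(372,207),.04),("pivot",(298,290),.032),("peg",(278,333),.075),("post",(297,172),0),("jig",(415,400),.078),("ovenbase",(450,500),.0),("oventop",(452,170),.35)]:
    print(nm,plane("top",np.array(px)/s,z).round(4))
for nm,px,z in [("pegS",(368.5,421),.075),("ovenbaseS",(400,293),0),("ovennearS",(588,380),0),("beakS",(384,288),0.),("pivotS",(340,404),.03),("stopfoot",(297,350),0)]:
    print(nm,plane("scene",np.array(px)/s,z).round(4))
c=[cv2.resize(cv2.imread(f"pics/{n}0.png")[y:y+h,x:x+w],(400,600),interpolation=cv2.INTER_CUBIC) for n,x,y,w,h in [("top",160,115,90,135),("scene",180,185,108,162)]]
cv2.imwrite("pics/crop1.png",np.hstack(c))
E
```

```text
[(203.4, 197.8, 20, 19, [18.1, 19.1]), (210.1, 178.6, 19, 18, [17.9, 18.4])] [(222.0, 266.2, 21, 21, [10.1, 28.1]), (241.0, 252.2, 77, 75, [24.3, 114.7])]
top 10 179 182 213 215 180.5 214.2
scene 54 233 238 272 285 235.77777777777777 278.53703703703707
[0.4903949  0.20264921 0.048     ]
[0.53476823 0.18847135 0.048     ]
s [0.49311441 0.25294782 0.048     ]
s [0.48344586 0.2055904  0.048     ]
openL [0.3985 0.2562 0.02  ]
openR [0.3855 0.2061 0.02  ]
stopL [0.6606 0.1776 0.04  ]
stopR [0.6466 0.1264 0.04  ]
pivot [0.5214 0.2347 0.032 ]
peg [0.4519 0.2543 0.075 ]
post [0.7158 0.2468 0.    ]
jig [0.3593 0.062  0.078 ]
ovenbase [0.2192 0.0106 0.    ]
oventop [0.5921 0.0252 0.35  ]
pegS [0.4545 0.2557 0.075 ]
ovenbaseS [0.5946 0.0088 0.    ]
ovennearS [ 0.2835 -0.0081  0.    ]
beakS [0.6216 0.0147 0.    ]
pivotS [0.5209 0.236  0.03  ]
stopfoot [0.6477 0.1869 0.    ]
```

View pics/crop1.png

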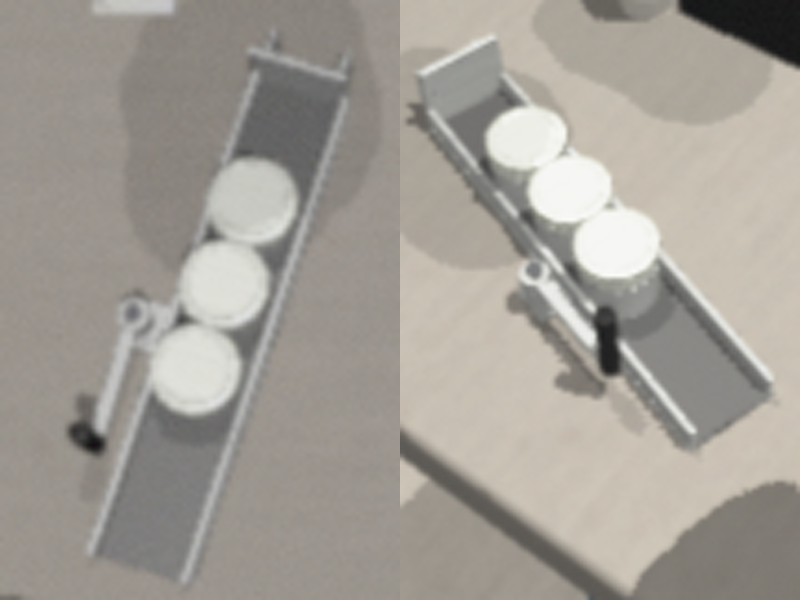

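Left crop (top view): tins at (252,200), (223,284) and (196,369), pivot (132,312), peg top (80,433), stop edge from (250,50) to (347,77). Right crop (scene view): tins at (126,139), (170,189) and (217,244), pivot (134,269), peg top (207,312). I'll triangulate these.

```bash
python3 - <<'E'
from h import *
T=lambda p:(160+p[0]/4.444-.4,115+p[1]/4.444-.4); S=lambda p:(180+p[0]/3.704-.35,185+p[1]/3.704-.35)
P={}
for n,a,b in [("front",(252,200),(126,139)),("mid",(223,284),(170,189)),("back",(196,369),(217,244)),("pivot",(132,312),(134,269)),("peg",(80,433),(207,312)),("stopL",(250,50),(18,75)),("stopR",(347,77),(97,38)),("openL",(92,553),(294,434)),("openR",(186,580),(371,381))]:
    p,e=cross(ray("top",T(a)),ray("scene",S(b))); P[n]=p; print(n,p.round(4),round(e,4))
d=P["front"]-P["back"]; d2=(P["stopL"]+P["stopR"]-P["openL"]-P["openR"])/2
print(np.degrees(np.arctan2(d[1],d[0])),np.linalg.norm(d[:2])/2,np.degrees(np.arctan2(d2[1],d2[0])),np.linalg.norm(d2[:2]))
u=d2[:2]/np.linalg.norm(d2[:2]); n=np.array([-u[1],u[0]]); s=((P["stopL"]+P["stopR"])/2)[:2]
for k in P: q=P[k][:2]-s; print(k,(q@u+.13).round(4),(q@n).round(4))
E
```

```text
front [0.5809 0.1759 0.0431] 0.0007
mid [0.5361 0.1898 0.0448] 0.001
back [0.4922 0.2029 0.0432] 0.0013
pivot [0.5231 0.2378 0.0346] 0.0006
peg [0.4547 0.2552 0.0758] 0.0013
stopL [0.6613 0.1786 0.0481] 0.0026
stopR [0.6464 0.127  0.0449] 0.0
openL [0.4002 0.2578 0.0149] 0.0013
openR [0.3863 0.2089 0.0136] 0.0008
-16.92658406438314 0.046366309165878056 -17.17871078444298 0.2727753860446176
front 0.0535 0.0005
mid 0.0066 0.0006
back -0.0393 0.0001
pivot -0.02 0.0425
peg -0.0905 0.039
stopL 0.1295 0.0268
stopR 0.1305 -0.0268
openL -0.1434 0.0254
openR -0.1422 -0.0254
```

Emit:
carry_out([
  [0.035,0.037,0.01,0,0,-0.018],
  [0.071,0.074,0.02,0,0,-0.035],
  [0.106,0.11,0.03,0,0,-0.053],
  [0.142,0.147,0.04,0,0,-0.07],
  [0.177,0.184,0.05,0,0,-0.088],
  [0.212,0.22,0.06,0,0,-0.106],
  [0.248,0.257,0.07,0,0,-0.123],
  [0.283,0.294,0.08,0,0,-0.141],
], grip=-1)

```text
clock: 1.15
tool_pos: [0.418, 0.2235, 0.1463]
orientation: [-180.0, -0.0, -17.0]
force: [1.7, 0.5, -1.1]
opening: 0.013
gripper_force: 0.0
```

Emit:
carry_out([
  [0,0,0.02,0,0,0],
  [0,0,0.04,0,0,0],
  [0,0,0.04,0,0,0],
  [0,0,0.04,0,0,0],
])

```text
clock: 1.65
tool_pos: [0.4181, 0.2254, 0.1071]
orientation: [-180.0, -0.0, -17.0]
force: [0.5, 0.4, -0.7]
opening: 0.0003
gripper_force: 0.0
```

```bash
python3 - <<'E'
from h import *
o=telemetry.get_obs(); print(o["clock"],o["tool_pos"],o["orientation"],o["opening"],o["force"])
np.savez("w1.npz",tool_pos=o["tool_pos"],orientation=o["orientation"])
im=viewer.snapshot("wrist")[:,:,::-1]; cv2.imwrite("pics/w1.png",im); cv2.imwrite("pics/w1b.png",cv2.resize(im,(800,600),interpolation=cv2.INTER_CUBIC))
E
```

```text
1.65 [0.41809411 0.22538577 0.10714097] [-1.79984243e+02 -2.01940902e-02 -1.69811792e+01] 0.00033195131856057986 [ 0.54399062  0.44921331 -0.65662699]
```

View pics/w1b.png

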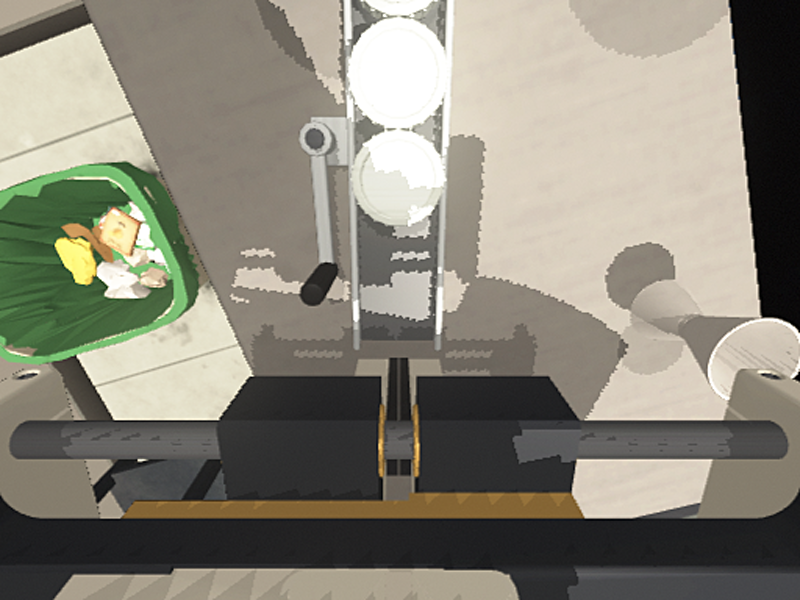

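The wrist view shows the shut fingertips at (398,370), centred on the rail (walls at 350 and 443 px). The back tin's lid is at about (398,178), the pivot at (316,138), and the peg top at (316,292).

```bash
python3 - <<'E'
from h import *
o=np.load("w1.npz"); org=np.array([.528,.191]); a=np.radians(-17); u=np.array([np.cos(a),np.sin(a)]); n=np.array([-u[1],u[0]])
for k,p,z in [("back",(398,178),.048),("mid",(397,74),.048),("pivot",(316,138),.032),("peg",(316,292),.075),("openL",(357,348),.022),("openR",(438,348),.022),("jig",(755,360),.078),("tcp",(398,377),.107)]:
    q=plane("wrist",np.array(p)/1.5625,z,o)[:2]; print(k,q.round(4),((q-org)@u).round(4),((q-org)@n).round(4))
q=o["tool_pos"][:2]-org; print(q@u,q@n)
E
```

```text
back [0.4922 0.2028] -0.0377 0.0009
mid [0.5359 0.19  ] 0.0079 0.0013
pivot [0.5227 0.2373] -0.0186 0.0428
peg [0.4554 0.254 ] -0.0878 0.039
openL [0.4018 0.2571] -0.14 0.0263
openR [0.3871 0.2089] -0.14 -0.024
jig [0.362  0.0623] -0.1211 -0.1716
tcp [0.4183 0.2254] -0.115 0.0008
-0.11515694617884566 0.0007499010976709727
```

Emit:
carry_out([
  [0,0,0.03,0,0,0],
  [0,0,0.06,0,0,0],
  [0,0,0.076,0,0,0],
  [0,0,0.076,0,0,0],
  [0.015,0,0.076,0,0,0],
  [0.03,0,0.076,0,0,0],
  [0.036,0,0.076,0,0,0],
  [0.039,0,0.076,0,0,0],
])

```text
clock: 2.7
tool_pos: [0.4557, 0.2133, 0.0307]
orientation: [-180.0, -0.0, -17.1]
force: [-0.1, 0.6, 0.2]
opening: 0.0005
gripper_force: 0.0
```

Emit:
carry_out([
  [0.002,0,0,0,0,0],
  [0.004,0,0,0,0,0],
  [0.006,0,0,0,0,0],
  [0.008,0,0,0,0,0],
  [0.01,0,0,0,0,0],
  [0.012,0,0,0,0,0],
  [0.014,0,0,0,0,0],
  [0.016,0,0,0,0,0],
])

```text
clock: 3.7
tool_pos: [0.4705, 0.2089, 0.0305]
orientation: [180.0, 0.0, -17.0]
force: [-1.2, 0.5, 0.8]
opening: 0.0003
gripper_force: 0.7
```

Emit:
carry_out([
  [0.003,0,0,0,0,0],
  [0.007,0,0,0,0,0],
  [0.011,0,0,0,0,0],
  [0.015,0,0,0,0,0],
  [0.019,0,0,0,0,0],
  [0.023,0,0,0,0,0],
  [0.027,0,0,0,0,0],
  [0.03,0,0,0,0,0],
])

```text
clock: 4.7
tool_pos: [0.4994, 0.2001, 0.0305]
orientation: [180.0, 0.0, -17.0]
force: [-1.4, 0.8, 0.1]
opening: 0.0007
gripper_force: 0.7
```

Emit:
carry_out([
  [0.002,0,0,0,0,0],
  [0.003,0,0,0,0,0],
  [0.004,0,0,0,0,0],
  [0.005,0,0,0,0,0],
  [0.006,0,0,0,0,0],
  [0.007,0,0,0,0,0],
  [0.008,0,0,0,0,0],
  [0.009,0,0,0,0,0],
])

```text
clock: 5.7
tool_pos: [0.5078, 0.1975, 0.0306]
orientation: [180.0, -0.0, -17.0]
force: [-1.2, 1.3, 0.5]
opening: 0.0003
gripper_force: 0.6
```

```bash
python3 - <<'E'
from h import *
o=telemetry.get_obs(); print(o["clock"],o["tool_pos"],o["orientation"],o["opening"],o["force"])
q=o["tool_pos"][:2]-[.528,.191]; a=np.radians(-17); print(q@[np.cos(a),np.sin(a)])
t=viewer.snapshot("top")[:,:,::-1]; s=viewer.snapshot("scene")[:,:,::-1]
c=[cv2.resize(m[y:y+h,x:x+w],(400,600),interpolation=cv2.INTER_CUBIC) for m,x,y,w,h in [(t,160,115,90,135),(s,180,185,108,162)]]
cv2.imwrite("pics/crop2.png",np.hstack(c))
E
```

```text
5.7 [0.50778635 0.19754315 0.03057057] [ 1.79998370e+02 -2.49760512e-05 -1.70047229e+01] 0.00033300298508803723 [-1.17791865  1.27463676  0.4878334 ]
-0.021243442662455272
```

View pics/crop2.png

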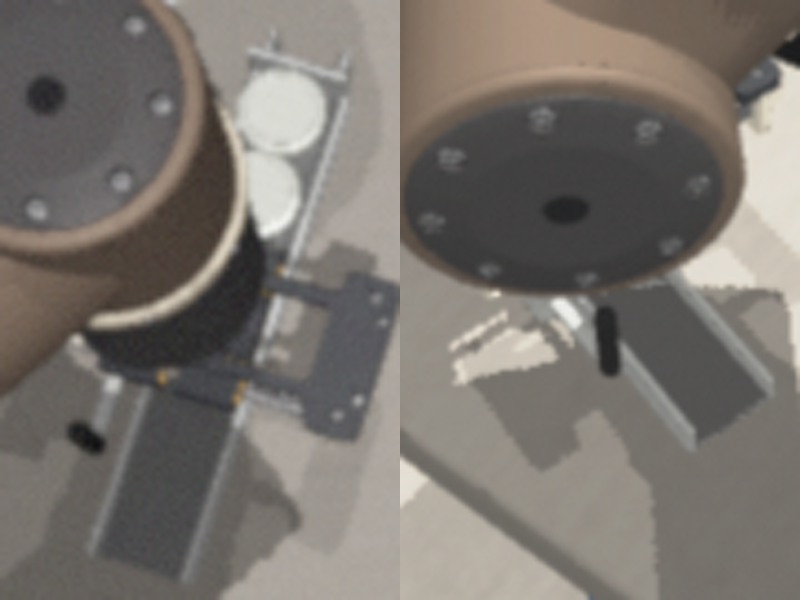

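The front tin, at (282,110) in the left crop, is almost at the stop. I'll push on slowly until the force rises.

Emit:
carry_out([
  [0.0005,0,0,0,0,0],
  [0.001,0,0,0,0,0],
  [0.0015,0,0,0,0,0],
  [0.002,0,0,0,0,0],
  [0.0025,0,0,0,0,0],
  [0.003,0,0,0,0,0],
])

```text
clock: 6.55
tool_pos: [0.5091, 0.1968, 0.0304]
orientation: [180.0, 0.1, -17.0]
force: [-11.4, 6.0, 6.9]
opening: 0.0004
gripper_force: 6.3
```

Emit:
carry_out([
  [0.0005,0,0,0,0,0],
  [0.001,0,0,0,0,0],
  [0.001,0,0,0,0,0],
])

```text
clock: 6.92
tool_pos: [0.5092, 0.1966, 0.0304]
orientation: [179.9, 0.2, -17.0]
force: [-15.5, 6.8, 10.3]
opening: 0.0004
gripper_force: 8.1
```

The row is home: 15 N against the stop, with no further motion. I'll back off straight, then rise.

Emit:
carry_out([
  [-0.003,0,0,0,0,0],
  [-0.01,0,0,0,0,0],
  [-0.03,0,0,0,0,0],
  [-0.05,0,-0.01,0,0,0],
  [-0.06,0,-0.05,0,0,0],
  [-0.06,0,-0.1,0,0,0],
  [-0.06,0,-0.1,0,0,0],
  [-0.06,0,-0.1,0,0,0],
])

```text
clock: 7.92
tool_pos: [0.4532, 0.2141, 0.1311]
orientation: [-179.9, -0.0, -17.0]
force: [-0.6, 0.0, -0.5]
opening: 0.0003
gripper_force: 0.0
```

```bash
python3 - <<'E'
from h import *
o=telemetry.get_obs(); print(o["clock"],o["tool_pos"],o["orientation"],o["joint_pos"].round(1),o["force"])
im=viewer.snapshot("wrist")[:,:,::-1]; cv2.imwrite("pics/w2b.png",cv2.resize(im,(800,600),interpolation=cv2.INTER_CUBIC))
a=np.radians(-17);u=np.array([np.cos(a),np.sin(a)]);n=np.array([-u[1],u[0]])
P=np.array([.5227,.2375]); b=np.radians(-62); N=np.array([np.cos(b),np.sin(b)])
M=np.array([N,[N[1],-N[0]]])  # tool x, tool y at yaw -62
c=lambda th,off:P+.07*(-np.cos(th)*u-np.sin(th)*n)-N*off
s=c(.04,.030); M17=np.array([u,[u[1],-u[0]]]); print("start",s,"shift in tool now",M17@(s-o["tool_pos"][:2]))
for th in np.linspace(.04,1.6,17): print(round(th,2),(M@(c(th,.0145)-s)).round(4))
E
```

```text
7.925 [0.45324436 0.21413469 0.1310844 ] [-1.79935207e+02 -1.20920708e-02 -1.69817801e+01] [ 47.8   9.2 -28.5  -0.  -52.2  25.3] [-0.60517781  0.01459428 -0.54648377]
start [0.44090964 0.28176114] shift in tool now [-0.03156781 -0.06106517]
0.04 [0.0155 0.    ]
0.14 [0.0207 0.0044]
0.24 [0.0264 0.0082]
0.33 [0.0323 0.0115]
0.43 [0.0386 0.0142]
0.53 [0.0451 0.0162]
0.62 [0.0518 0.0177]
0.72 [0.0586 0.0184]
0.82 [0.0654 0.0185]
0.92 [0.0722 0.018 ]
1.02 [0.0789 0.0167]
1.11 [0.0855 0.0149]
1.21 [0.0918 0.0123]
1.31 [0.0979 0.0092]
1.4 [0.1036 0.0056]
1.5 [0.109  0.0013]
1.6 [ 0.1139 -0.0034]
```

View pics/w2b.png

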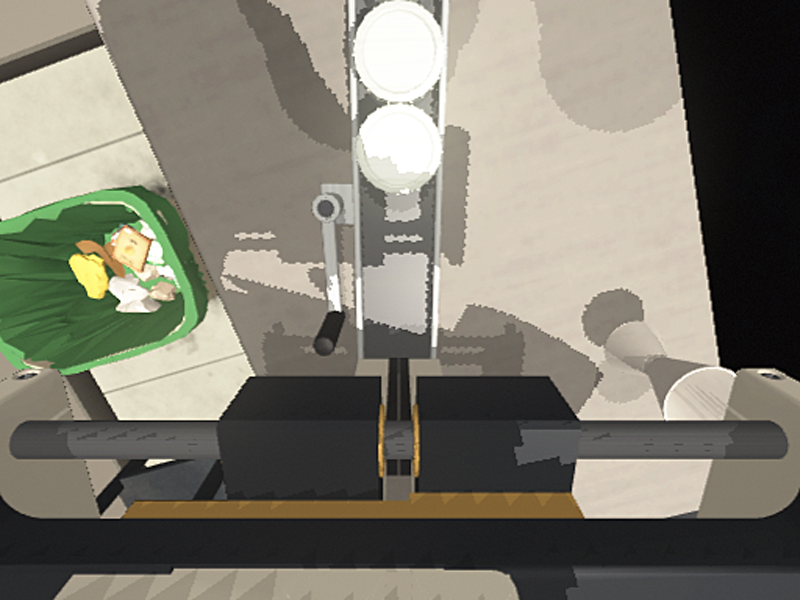

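The wrist view shows the back tin at (400,148) touching the mid tin at (398,50), both upright. The peg is still at (324,345). Next I'll go to the peg's outer side with the tool turned 45°.

Emit:
carry_out([
  [-0.006,-0.012,0,0,0,0.157],
  [-0.013,-0.024,0,0,0,0.314],
  [-0.019,-0.037,0,0,0,0.471],
  [-0.026,-0.049,0,0,0,0.628],
  [-0.032,-0.061,0,0,0,0.785],
  [-0.032,-0.061,0,0,0,0.785],
  [-0.032,-0.061,0,0,0,0.785],
])

```text
clock: 8.85
tool_pos: [0.441, 0.2809, 0.1298]
orientation: [179.9, -0.0, -61.8]
force: [-0.1, -0.9, -0.0]
opening: 0.0006
gripper_force: 0.0
```

```bash
python3 - <<'E'
from h import *
o=telemetry.get_obs(); print(o["clock"],o["tool_pos"],o["orientation"],o["joint_pos"].round(1))
im=viewer.snapshot("wrist")[:,:,::-1]; cv2.imwrite("pics/w3b.png",cv2.resize(im,(800,600),interpolation=cv2.INTER_CUBIC))
E
```

```text
8.85 [0.44095624 0.28094993 0.12978584] [ 1.79904478e+02 -4.16770092e-02 -6.17770644e+01] [ 54.   11.3 -25.9  -0.  -52.8 -25.8]
```

View pics/w3b.png

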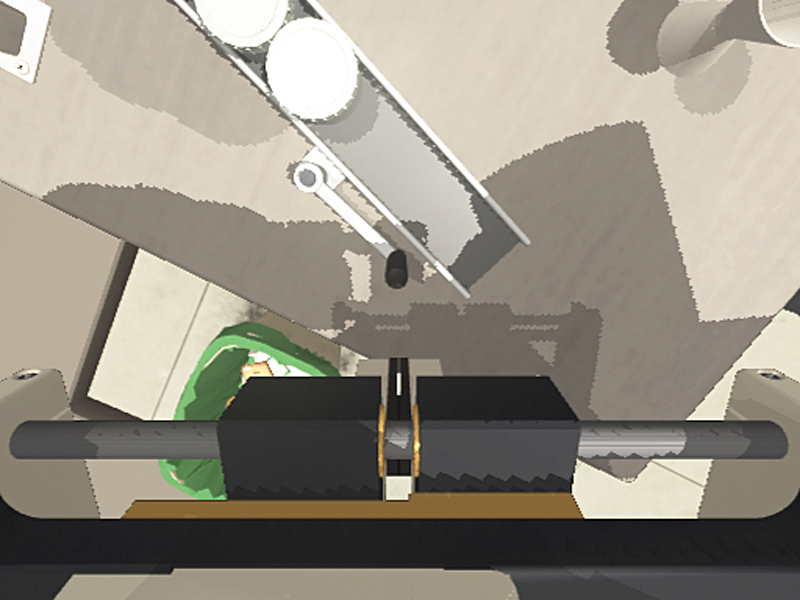

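The peg, at (397,275), is straight ahead of the fingertips, centred. I'll lower the tool and follow the peg's arc.

Emit:
carry_out([
  [0,0,0.03,0,0,0],
  [0,0,0.06,0,0,0],
  [0,0,0.073,0,0,0],
  [0,0,0.073,0,0,0],
  [0.008,0,0.073,0,0,0],
  [0.012,0,0.073,0,0,0],
  [0.0155,0,0.073,0,0,0],
])

```text
clock: 9.78
tool_pos: [0.4484, 0.2677, 0.0581]
orientation: [180.0, 0.1, -62.0]
force: [-10.5, 3.6, 4.9]
opening: 0.0007
gripper_force: 4.8
```

Emit:
carry_out([
  [0.005,0.004,0,0,0,0],
  [0.011,0.008,0,0,0,0],
  [0.017,0.0115,0,0,0,0],
  [0.023,0.014,0,0,0,0],
  [0.0295,0.016,0,0,0,0],
  [0.036,0.0175,0,0,0,0],
  [0.043,0.0185,0,0,0,0],
  [0.05,0.0185,0,0,0,0],
])

```text
clock: 10.78
tool_pos: [0.4563, 0.2148, 0.0577]
orientation: [-180.0, -0.0, -62.0]
force: [-1.5, -0.3, -0.3]
opening: 0.0005
gripper_force: 0.3
```

Emit:
carry_out([
  [0.007,-0.0005,0,0,0,0],
  [0.0135,-0.002,0,0,0,0],
  [0.02,-0.0035,0,0,0,0],
  [0.0265,-0.006,0,0,0,0],
  [0.0325,-0.0095,0,0,0,0],
  [0.036,-0.0115,0,0,0,0],
  [0.038,-0.013,0,0,0,0],
])

```text
clock: 11.65
tool_pos: [0.4855, 0.1876, 0.0576]
orientation: [-180.0, 0.0, -62.0]
force: [0.2, 1.0, 0.0]
opening: 0.0003
gripper_force: 0.3
```

```bash
python3 - <<'E'
from h import *
o=telemetry.get_obs(); print(o["clock"],o["tool_pos"],o["orientation"],o["joint_pos"].round(1),o["force"])
im=viewer.snapshot("wrist")[:,:,::-1]; cv2.imwrite("pics/w4b.png",cv2.resize(im,(800,600),interpolation=cv2.INTER_CUBIC))
E
```

```text
11.65 [0.48549853 0.18762496 0.05755642] [-1.79991079e+02  2.64143986e-03 -6.19978214e+01] [ 42.8  16.3 -30.9  -0.  -42.7 -14.7] [0.21202304 1.02386088 0.02585451]
```

View pics/w4b.png

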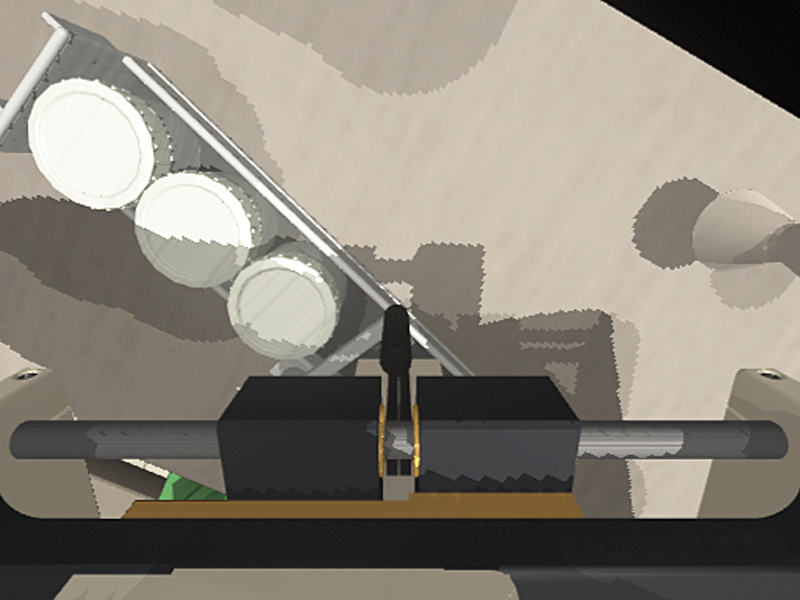

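The tins are together at the stop: (92,143), (193,230) and (283,307). The keeper bar is nearly square behind them, with the peg at (397,320). I'll push the rest of the way along the rail until it meets its stop.

Emit:
carry_out([
  [0.0015,-0.0015,0,0,0,0],
  [0.003,-0.003,0,0,0,0],
  [0.0045,-0.0045,0,0,0,0],
  [0.006,-0.006,0,0,0,0],
  [0.007,-0.007,0,0,0,0],
  [0.008,-0.008,0,0,0,0],
])

```text
clock: 12.45
tool_pos: [0.4953, 0.1844, 0.0574]
orientation: [179.9, 0.0, -62.0]
force: [-8.7, 5.3, 6.0]
opening: 0.0003
gripper_force: 4.4
```

Emit:
carry_out([
  [0.0007,-0.0007,0,0,0,0],
  [0.0014,-0.0014,0,0,0,0],
  [0.002,-0.002,0,0,0,0],
  [0.002,-0.002,0,0,0,0],
])

```text
clock: 12.95
tool_pos: [0.4957, 0.1842, 0.0572]
orientation: [179.8, 0.1, -62.0]
force: [-17.4, 10.6, 8.9]
opening: 0.0001
gripper_force: 8.9
```

The keeper is at its stop: 17 N with no further motion. I'll back off and check.

Emit:
carry_out([
  [-0.002,0.002,0,0,0,0],
  [-0.006,0.006,0,0,0,0],
  [-0.02,0.015,0,0,0,0],
  [-0.03,0.02,-0.04,0,0,0],
  [-0.03,0.02,-0.09,0,0,0],
  [-0.06,0.0,-0.13,0,0,0],
  [-0.1,-0.02,-0.15,0,0,0],
  [-0.13,-0.03,-0.15,0,0,0],
])

```text
clock: 13.95
tool_pos: [0.4642, 0.3149, 0.2098]
orientation: [-179.8, 0.1, -62.0]
force: [0.2, 0.5, -0.2]
opening: 0.0007
gripper_force: 0.0
```

Emit:
carry_out([
  [-0.06,0,0,0,0,0],
  [-0.12,0,0,0,0,0],
  [-0.18,0,0,0,0,0],
  [-0.18,0,0,0,0,0],
  [-0.18,0,0,0,0,0],
  [-0.18,0,0,0,0,0],
])

```text
clock: 14.7
tool_pos: [0.3797, 0.4705, 0.2076]
orientation: [180.0, -0.0, -62.0]
force: [0.3, -0.9, -0.6]
opening: 0.0005
gripper_force: 0.0
```

```bash
python3 - <<'E'
from h import *
o=telemetry.get_obs(); print(o["clock"],o["tool_pos"],o["force"])
t=viewer.snapshot("top")[:,:,::-1]; s=viewer.snapshot("scene")[:,:,::-1]
c=[cv2.resize(m[y:y+h,x:x+w],(400,600),interpolation=cv2.INTER_CUBIC) for m,x,y,w,h in [(t,160,115,90,135),(s,180,185,108,162)]]
cv2.imwrite("pics/crop3.png",np.hstack(c))
E
```

```text
14.7 [0.37972806 0.47046956 0.20764446] [ 0.27093387 -0.86525407 -0.64563691]
```

View pics/crop3.png

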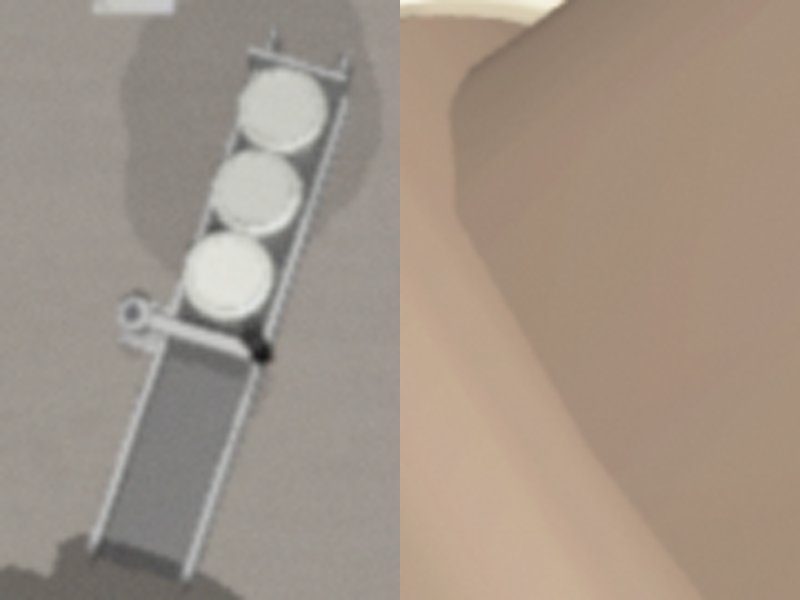

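The top view shows the row touching, at (282,110), (257,193) and (229,276), with the front tin against the stop. The keeper is square across behind it, with the peg at (262,350), and the arm is clear.

```bash
python3 -c "
from plant import workorder; print(workorder.close_job())"
```

```text
the job is handed in; nothing more can be done
None
```

The job is handed in: the three tins are home against the end stop, still touching and upright, the keeper is at its stop behind them, and the robot kept clear of the cup, jigger and beaker, though I took no final picture of those three.

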